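Bolt the bean bin through its locking disc

ROBOT

A 7-joint arm with a two-finger parallel gripper is mounted at the origin on the work surface. World frame = base frame: x ahead of the robot, y to its left, z up, the work surface at z = 0. Lengths are in m, angles in rad, forces in N, time in s.
With the tool pointing down it reaches from about 0.4 to 0.85 m from the base axis. Payload 10.4 kg.
Tool frame: the origin (TCP) lies midway between the tips of the shut fingers; the grasp point (between the pads) lies 19 mm behind it (r.grasp_offset is the distance from the TCP to the grasp point, in m); x points along the fingers, y is the direction in which the jaws open and shut, and the axes are right-handed (so a half turn about x gives the same grasp; the last joint's range is limited). The gripper opens to 87 mm and grips with 3 to 60 N. Pads are 19 mm wide; open, the fingers measure 117 mm over their backs; the gripper's body (75 mm by 190 mm) begins 51 mm behind the grasp point.
Start: joints at [1.224, 0.332, -0.065, 1.46, 0.022, 1.35, -0.088], TCP at [0.199, -0.593, 0.223] pointing down, gripper open.
Joint ranges: [-2.6, 2.6], [-0.5, 2.12], [-1.47, 1.34], [0.16, 2.42], [-1.27, 4.41], [0.06, 2.06], [-2.6, 2.6]. Speed limits (rad/s): [2.22, 2.22, 2.79, 2.79, 3.14, 3.14, 3.14].

INTERFACE

Orientations are given as a unit quaternion [x, y, z, w].
In Python, from bench import r, vision, close_job gives the robot as it stands. The module is installed in compiled form; this text tells all that it offers.
- The arm moves only by the shell command python3 -m pendant 'ROWS' [OPENING] [FORCE]. ROWS is text: rows parted by semicolons, each of 6 numbers parted by spaces: the shift along the tool's x, y, z in units of 0.25 m (1.0 is 0.25 m), then the turn, a rotation vector about the tool's x, y, z in units of 1.5 rad (1.0 is 1.5 rad). A call has 1 to 8 rows; each row is the pose to reach, as a shift and turn from the pose commanded when the call began, along the tool's axes at that moment; what a row does not reach only later rows make up. A row lasts 1/10 s, in which the tool goes at most 50 mm and 8.59 degrees, less where a joint would pass 70% of its speed; a pose out of reach is approached as far as the arm can. A call with a number of a shift or a turn outside -1 to 1 is refused whole. A call with a gripper value outside its range is refused whole. OPENING is the gripper command: -1 is shut, 1 is fully open, values between are in proportion, set as the call begins (- or left out, the last holds). The fingers move at their own pace and stop on an object; FORCE is the grip in N (left out, the last holds). Time passes only in rows, so rows that repeat a pose let the fingers close. It gives the time, the measured TCP pose, the force and the opening at its end, in the units of the state.
- r.read_state(): the state, without advancing time (a new reading comes with each control period).
- vision.camera(name): name is "scene" or "top" or "wrist"; returns (picture, depth): 384x512x3 uint8, blue, green, red; 384x512 float32, m along the optical axis (not along the pixel's ray), 0 where there is no reading.
- vision.get_calibration(name): a dict with "camera_matrix" (3x3 intrinsics, pixels), "k1" (the pictures are not rectified: a ray, as slopes to the right and down, at radius r is drawn at 1 + k1 r^2 times it, then the intrinsics apply), "rvec" (rotation vector, rad) and "tvec" (3), from world to camera coordinates, as OpenCV has them. Camera axes: x right, y down, z forward; pixel columns grow to the right and rows downward; lengths in m; the calibration is good to about 2 mm. A picture is of the moment at which its call begins: read the wrist's pose just before it. get_calibration takes no time and is no camera call; for the wrist camera it gives the pose at the moment of the call.
- close_job(): hands the job in, once; it reports no verdict.
The state is a dict: "time": time; "joint_positions": joint angles; "joint_vel": joint speeds; "joint_torque": joint torques, N m; "ee_pos": TCP position; "eef_rot": TCP orientation; "ft_force": force on the tool from outside, world axes, zero at the start; "torque": the same for the moment, N m; "width": finger opening in m.
Only numpy, scipy, OpenCV 4.12 (cv2) and the standard library are available. Lean on these libraries where they do the work, as an engineer would, in place of code of your own. Each camera call takes 0.05 s, during which the arm holds its last target. There are 200 camera calls.

TASK

Bolt the lid of the coffee-bean bin: with a fingertip, push the slotted locking disc round by its studs until the slot lines up with the bolt, then push the bolt by its upright tab through the disc until it is fully home, its pointed end standing out beyond the keeper. Only push, do not grip or lift anything, do not force the bolt or disc, and leave the things lying about where they are.

Things in the scene. Friction and masses are not known exactly. Their poses are not given: they have to be found in the camera images.
- bean_bin: fixed metal bin, grey lid 340 x 152 mm, lid top 70 mm up; origin at the centre of the underside. Along the lid's middle line from -x to +x: the bolt, sliding to +x between rails (29 mm over all, 21 mm high, x -153 to 13 mm, a 10 mm high rubber pad on each +x end), the locking disc, and the keeper, a staple (x 128 to 142 mm, 34 mm wide, 25 mm high) that the bolt's end passes under
- disc_axis (a point): centre of the locking disc's top face, on its vertical axis; 70 mm along the bin's +x, 24 mm above the lid
- lock_disc (a joint): angle of the locking disc, rad, counter-clockwise from above: steel disc flat on the lid, 92 mm across, 24 mm thick, one straight slot 22 mm wide right across its top through the centre. Slot lined up with the bolt at 0 and equally at 3.14; stops at -0.4 and 3.54. Starts between 0.5 and 2.64; either line-up will do. Stays where left; needs about 0.08 N m (2.5 N at a stud)
- stud_a (a point): middle of one of the two upright round steel studs on the disc's top, 12 mm across, rising 28 mm above the disc (point 14 mm above the disc's top face), 32 mm from the axis, at right angles to the slot. At disc angle 0 it lies to the bin's +y of the axis
- stud_b (a point): middle of the other stud, the same, opposite side of the axis
- bolt (a joint): travel of the bolt along the bin's +x, m: flat steel bar 14 mm wide, 164 mm long, end tapered to 6 mm over 12 mm. Starts at 0 to 0.010, clear of the disc; stopped by the disc at about 0.016 if the slot is not lined up (the taper trues a disc off by up to 0.15 rad); fully home at 0.146, its tab at the rubber pads, which give 1 mm per 2 N (hard stop 0.156). Slides at about 3 N, stays where left
- bolt_tab (a point): centre of the bolt's upright tab, a plate 34 mm wide (bin y), 8 mm thick (bin x) and 30 mm high, its top 53 mm above the lid, near the bolt's tail; the faces to push are at 4 mm on either side along the bin's x
- bolt_nose (a point): pointed end of the bolt, 12 mm above the lid; 152 mm ahead of the tab along the bin's +x; at fully home 12 mm past the keeper's far side
- dosing_ring: short aluminium ring, 38 mm across, 14 mm high, loose on the bin's lid beside the bolt; origin at the centre of its underside
- shaker: small steel shaker, 32 mm across, 45 mm high, loose on the lid on the other side of the bolt; origin at the centre of its underside
- milk_jug: steel jug with a handle, 76 mm across, 90 mm high, on the table beyond the bin; origin at the centre of its underside
- espresso_cup: white cup with a handle, 62 mm across, 58 mm high, on the table between bin and robot; origin at the centre of its underside
- portafilter: steel portafilter lying on the table, basket 70 mm across and 30 mm high, black handle reaching 168 mm along its -x; origin at the centre of the basket's underside
- coffee_tin: closed tin, 74 mm across, 110 mm high, on the table; origin at the centre of its underside
- screwdriver: screwdriver lying on the table; origin under its middle

How it is judged:
By the outcome, as a careful person would: the job done as asked, in the order asked, and still so for the second after the job is handed in, with the robot touching nothing.
It also fails if it takes over 58 s, if anything falls off the work surface, if the arm or the gripper's body presses on something with over 40 N, if the wrist force passes 120 N, or if a joint passes its speed limit or range.

## Working session

There is one attempt and no reset: what is moved stays moved. The work goes in short steps, Python scripts to look and compute and a shell command to move; the robot and the scene stay as the last step left them, time stands still between calls to the robot, and variables do not carry over. Pictures are saved under pics/ and viewed, about 8 in all and at most 12, crops included, and the job is handed in when it is done.

```bash
mkdir -p pics; cat > h.py <<'E'
import numpy as np, cv2
from scipy.spatial.transform import Rotation as R
from bench import r, vision, close_job
def cal(n):
    c=vision.get_calibration(n); K=np.array(c["camera_matrix"]); k=c["k1"]; k=float(np.ravel(k)[0])
    Rm=cv2.Rodrigues(np.array(c["rvec"],float))[0]; t=np.array(c["tvec"],float).ravel()
    return K,np.array([k,0,0,0.]),Rm,t
def ray(c,uv):
    K,d,Rm,t=c
    p=cv2.undistortPoints(np.array(uv,float).reshape(-1,1,2),K,d).reshape(-1,2)
    v=np.c_[p,np.ones(len(p))]@Rm; return -Rm.T@t, v
def onz(c,uv,z):
    o,v=ray(c,uv); return o+v*((z-o[2])/v[:,2])[:,None]
def proj(c,P):
    K,d,Rm,t=c; return cv2.projectPoints(np.array(P,float).reshape(-1,1,3),cv2.Rodrigues(Rm)[0],t,K,d)[0].reshape(-1,2)
def cloud(c,dep):
    h,w=dep.shape; vv,uu=np.mgrid[:h,:w]; o,v=ray(c,np.c_[uu.ravel(),vv.ravel()])
    return (o+v*dep.ravel()[:,None]).reshape(h,w,3)
def to_tool(dworld):  # world shift -> tool-axes units
    s=r.read_state(); return R.from_quat(s["eef_rot"]).inv().apply(dworld)/0.25
E
python3 - <<'E'
from h import *
s=r.read_state(); print({k:np.round(v,3) for k,v in s.items()})
for n in("scene","top"):
    c=cal(n); im,d=vision.camera(n); cv2.imwrite(f"pics/{n}0.png",im); np.save(f"pics/{n}0.npy",d)
    print(n,np.round(-c[2].T@c[3],3),c[0][0,0],c[1][0])
E
```

```text
{'time': np.float64(0.0), 'joint_positions': array([ 1.224,  0.333, -0.065,  1.461,  0.022,  1.35 , -0.089]), 'joint_vel': array([ 0.001, -0.   ,  0.   , -0.   , -0.001, -0.001, -0.001]), 'joint_torque': array([ 1.0000e-03, -6.2327e+01,  2.5000e-02, -3.8990e+01, -6.1000e-02,
        4.0000e-02,  0.0000e+00]), 'ee_pos': array([ 0.199, -0.592,  0.222]), 'eef_rot': array([-0.698, -0.114,  0.698, -0.113]), 'ft_force': array([ 0.182, -0.058,  0.514]), 'torque': array([-0.006,  0.004, -0.019]), 'width': np.float64(0.087)}
scene [0.986 0.814 0.896] 450.0306427622093 0.011109121214554329
top [ 0.438 -0.043  1.166] 367.9731939344965 -0.03364445412222715
```

View pics/top0.png

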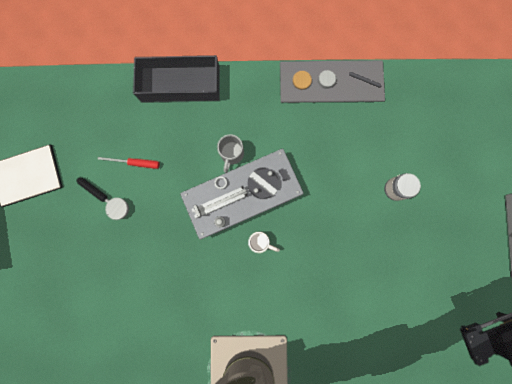

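View pics/scene0.png

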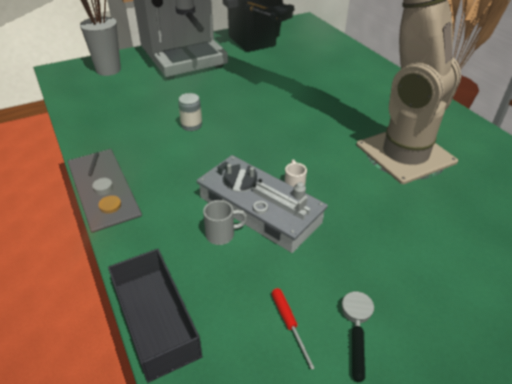

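The top view shows the bin at about (243,193), with the disc at (265,183), tab near (196,211), ring at (221,183) and shaker at (220,221). The scene view agrees with that. Next I'll measure the bin's pose.

```bash
python3 - <<'E'
from h import *
im=cv2.imread("pics/top0.png"); d=np.load("pics/top0.npy"); c=cal("top"); P=cloud(c,d)
roi=np.zeros(d.shape,bool); roi[140:245,170:310]=1
z=P[...,2]
hist=np.histogram(z[roi],bins=np.arange(-.01,.15,.005)); print(list(zip(np.round(hist[1],3),hist[0])))
hsv=cv2.cvtColor(im,cv2.COLOR_BGR2HSV)
m=(roi&(hsv[...,1]<70)&(z>.055)&(z<.082)).astype(np.uint8)
m=cv2.morphologyEx(m,cv2.MORPH_OPEN,np.ones((5,5)))
cn=max(cv2.findContours(m,0,2)[0],key=cv2.contourArea)
W=onz(c,cv2.convexHull(cn).reshape(-1,2),.07)[:,:2]
rect=cv2.minAreaRect((W*1000).astype(np.float32)); print(rect)
b=cv2.boxPoints(rect)/1000; print(b)
ctr=np.array(rect[0])/1000
e=[b[1]-b[0],b[2]-b[1]]; L=max(e,key=np.linalg.norm); L/=np.linalg.norm(L)
if L[1]>0:L=-L
yaw=np.arctan2(L[1],L[0]); N=np.array([-L[1],L[0]]); print("ctr",ctr,"yaw",yaw)
# overlay
box=proj(c,np.c_[b,np.full(4,.07)])
big=cv2.resize(im[135:250,170:315],None,fx=5.5,fy=5.5,interpolation=cv2.INTER_CUBIC)
f=lambda p:tuple(int(x) for x in ((np.array(p)+.5-[170,135])*5.5))
for i in range(4): cv2.line(big,f(box[i]),f(box[(i+1)%4]),(0,0,255),1)
dz=ctr+.07*L
for p,h in((dz,.094),(ctr+.135*L,.095)):
    cv2.drawMarker(big,f(proj(c,[[*p,h]])[0]),(0,255,255),0,14)
th=np.linspace(0,6.28,60); q=np.c_[dz[0]+.046*np.cos(th),dz[1]+.046*np.sin(th),0*th+.094]
for p in proj(c,q): cv2.circle(big,f(p),1,(0,255,0),-1)
cv2.imwrite("pics/crop1.png",big)
# high points in disc region & tab
for lo,hi,name in((.105,.14,"stud/tab"),):
    mm=(roi&(z>lo)&(z<hi)).astype(np.uint8); n,l,s,cc=cv2.connectedComponentsWithStats(mm)
    for i in range(1,n):
        if s[i,4]>2:
            w=P[l==i].mean(0); rel=w[:2]-ctr; print(name,cc[i],s[i,4],np.round(w,4),"bin",np.round([rel@L,rel@N],4))
E
```

```text
[(np.float64(-0.01), np.int64(49)), (np.float64(-0.005), np.int64(3192)), (np.float64(0.0), np.int64(4881)), (np.float64(0.005), np.int64(426)), (np.float64(0.01), np.int64(27)), (np.float64(0.015), np.int64(16)), (np.float64(0.02), np.int64(18)), (np.float64(0.025), np.int64(33)), (np.float64(0.03), np.int64(20)), (np.float64(0.035), np.int64(11)), (np.float64(0.04), np.int64(16)), (np.float64(0.045), np.int64(23)), (np.float64(0.05), np.int64(18)), (np.float64(0.055), np.int64(49)), (np.float64(0.06), np.int64(58)), (np.float64(0.065), np.int64(1636)), (np.float64(0.07), np.int64(2490)), (np.float64(0.075), np.int64(228)), (np.float64(0.08), np.int64(106)), (np.float64(0.085), np.int64(285)), (np.float64(0.09), np.int64(635)), (np.float64(0.095), np.int64(257)), (np.float64(0.1), np.int64(43)), (np.float64(0.105), np.int64(30)), (np.float64(0.11), np.int64(31)), (np.float64(0.115), np.int64(18)), (np.float64(0.12), np.int64(46)), (np.float64(0.125), np.int64(12)), (np.float64(0.13), np.int64(0)), (np.float64(0.135), np.int64(0)), (np.float64(0.14), np.int64(0))]
((547.6417236328125, 14.895706176757812), (152.2868194580078, 339.4517517089844), 23.260175704956055)
[[ 0.41066122  0.14075688]
 [ 0.54471314 -0.1711046 ]
 [ 0.68462217 -0.11096547]
 [ 0.5505703   0.20089601]]
ctr [0.54764172 0.01489571] yaw -1.1648295
stud/tab [269.58823529 172.88235294] 17 [ 0.5993 -0.0689  0.1201] bin [0.0974 0.0143]
stud/tab [255.58823529 189.88235294] 17 [ 0.5506 -0.0282  0.1201] bin [ 0.0408 -0.0143]
stud/tab [197.09302326 210.13953488] 43 [0.4943 0.139  0.1213] bin [-0.1351  0.    ]
stud/tab [218.86206897 220.94827586] 58 [0.4633 0.0779 0.1116] bin [-0.0912 -0.0526]
```

View pics/crop1.png

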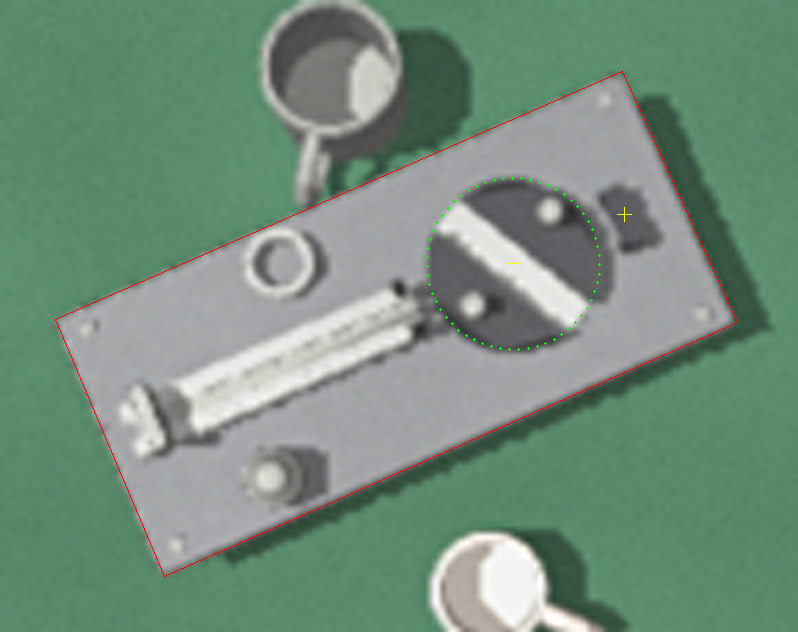

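The lid rectangle measures 339.5 x 152.3 mm, against a nominal 340 x 152. The studs are 63 mm apart (should be 64) and centred at bin (69,0). From this the disc angle is about 2.04, so I'll turn it counter-clockwise by 1.10 to 3.14. I'll do that by pushing the stud on the keeper side towards bin -x/+y. The bolt starts at about 0.009.

```bash
cat >> h.py <<'E'
C=np.array([.5476,.0149]); YAW=-1.1648
L=np.array([np.cos(YAW),np.sin(YAW)]); N=np.array([-L[1],L[0]])
def w(x,y,z): return np.r_[C+x*L+y*N,z]
def inbin(p): q=np.asarray(p)[:2]-C; return np.round([q@L,q@N,p[2]],4)
def plan(x,y,z):
    s=r.read_state(); Rt=R.from_quat(s["eef_rot"])
    best=None
    for sg in(1,-1):
        yx=np.r_[sg*N,0]; xx=np.array([0,0,-1.]); G=R.from_matrix(np.c_[xx,yx,np.cross(xx,yx)])
        rv=(Rt.inv()*G).as_rotvec(); 
        print("sg",sg,"shift",np.round(Rt.inv().apply(w(x,y,z)-s["ee_pos"])/.25,3),"turn",np.round(rv/1.5,3),np.round(np.degrees(rv),1))
    print("now bin",inbin(s["ee_pos"]),"t",s["time"],"F",np.round(s["ft_force"],1),"q",np.round(s["joint_positions"],2),"w",s["width"])
E
python3 - <<'E'
from h import *
plan(.126,.010,.20)
E
```

```text
sg 1 shift [ 0.089 -1.359 -2.177] turn [-1.102e+00 -1.000e-03  1.000e-03] [-94.7  -0.1   0.1]
sg -1 shift [ 0.089 -1.359 -2.177] turn [0.992 0.001 0.001] [85.3  0.1  0.1]
now bin [ 0.42   -0.5603  0.2218] t 0.1 F [ 0.4  0.1 -0.3] q [ 1.22  0.33 -0.06  1.46  0.02  1.35 -0.09] w 0.08696137146664945
```

```bash
python3 -m pendant '0.02 -0.15 -0.2 -0.07 0 0; 0.03 -0.3 -0.4 -0.14 0 0; 0.04 -0.4 -0.6 -0.21 0 0; 0.05 -0.5 -0.75 -0.28 0 0; 0.05 -0.6 -0.85 -0.35 0 0; 0.05 -0.65 -0.95 -0.42 0 0; 0.05 -0.68 -1 -0.49 0 0; 0.05 -0.68 -1 -0.55 0 0' -1 20; python3 - <<'E'
from h import *
plan(.126,.010,.20)
E
```

```text
time: 0.9
ee_pos: [0.3837, -0.3491, 0.2099]
eef_rot: [0.592, 0.387, -0.592, 0.387]
ft_force: [-0.6, -0.6, -0.4]
width: 0.0308
sg 1 shift [ 0.041  0.412 -1.281] turn [-0.546 -0.    -0.   ] [-46.9  -0.   -0. ]
sg -1 shift [ 0.041  0.412 -1.281] turn [ 1.549e+00 -0.000e+00  1.000e-03] [133.1  -0.    0. ]
now bin [ 0.2697 -0.2943  0.2099] t 0.9 F [-0.6 -0.6 -0.4] q [ 0.97  0.13 -0.35  1.74  0.04  1.28  0.2 ] w 0.03082569635408093
```

```bash
python3 -m pendant '0 0.05 -0.15 -0.07 0 0; 0 0.1 -0.3 -0.14 0 0; 0 0.15 -0.45 -0.21 0 0; 0 0.2 -0.6 -0.28 0 0; 0 0.25 -0.75 -0.35 0 0; 0 0.28 -0.85 -0.42 0 0; 0 0.3 -0.95 -0.49 0 0; 0 0.33 -1 -0.546 0 0'; python3 - <<'E'
from h import *
plan(.126,.010,.20)
E
```

```text
time: 1.7
ee_pos: [0.5602, -0.1547, 0.2098]
eef_rot: [0.39, 0.59, -0.389, 0.59]
ft_force: [0.0, -0.1, 1.1]
width: -0.0
sg 1 shift [ 0.039  0.261 -0.14 ] turn [-0.001 -0.001 -0.   ] [-0.1 -0.1 -0. ]
sg -1 shift [ 0.039  0.261 -0.14 ] turn [ 2.093e+00 -0.000e+00  1.000e-03] [ 1.799e+02 -0.000e+00  1.000e-01]
now bin [ 0.1608 -0.0554  0.2098] t 1.7 F [ 0.  -0.1  1.1] q [ 0.68  0.3  -0.59  1.57  0.17  1.32  0.47] w -5.398165964616119e-06
```

```bash
python3 -m pendant '0 0.13 -0.07 0 0 0; 0 0.26 -0.14 0 0 0; 0 0.26 -0.14 0 0 0; 0 0.26 -0.14 0 0 0'; python3 - <<'E'
from h import *
plan(.126,.010,.106)
c=cal("wrist"); im,d=vision.camera("wrist")
for a,y in((0,0),):
    f=lambda P:tuple(int(v) for v in proj(c,[P])[0])
    for p in((.0983,.0144),(.0413,-.0144)): cv2.drawMarker(im,f(w(*p,.122)),(0,0,255),0,10)
    cv2.drawMarker(im,f(w(.07,0,.094)),(0,255,255),0,10); cv2.drawMarker(im,f(w(-.135,0,.123)),(0,255,0),0,10)
    s=r.read_state(); cv2.drawMarker(im,f(s["ee_pos"]),(255,0,0),0,10)
    print(inbin(-c[2].T@c[3]))
cv2.imwrite("pics/w1.png",im); np.save("pics/w1.npy",d)
E
```

```text
time: 2.1
ee_pos: [0.6059, -0.0992, 0.2094]
eef_rot: [0.391, 0.59, -0.391, 0.589]
ft_force: [0.3, -0.3, -0.8]
width: 0.0005
sg 1 shift [ 0.414  0.006 -0.007] turn [-0.005 -0.001  0.   ] [-0.4 -0.   0. ]
sg -1 shift [ 0.414  0.006 -0.007] turn [2.09e+00 1.00e-03 1.00e-03] [1.796e+02 1.000e-01 1.000e-01]
now bin [0.1279 0.0085 0.2094] t 2.1 F [ 0.3 -0.3 -0.8] q [ 0.56  0.38 -0.61  1.48  0.22  1.35  0.33] w 0.0004990756460246523
[0.0578 0.0089 0.3712]
```

View pics/w1.png

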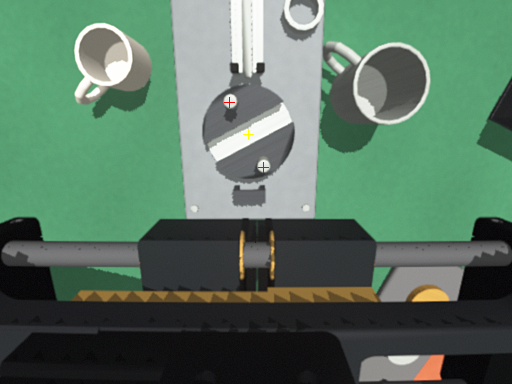

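The wrist view shows the studs at (229,101) and (263,166) and the disc centre at (248,134), all right on my projected marks. The pose is good, so I'll go down beside the keeper-side stud.

```bash
python3 -m pendant '0.15 0 0 0 0 0; 0.3 0 0 0 0 0; 0.36 0.01 -0.01 0 0 0; 0.405 0.02 -0.01 0 0 0; 0.405 0.02 -0.01 0 0 0; 0.405 0.02 -0.01 0 0 0; 0.405 0.02 -0.01 0 0 0'; python3 - <<'E'
from h import *
plan(.1155,.0145,.107)
E
```

```text
time: 2.85
ee_pos: [0.6104, -0.0961, 0.1104]
eef_rot: [0.392, 0.588, -0.391, 0.59]
ft_force: [-0.0, -0.1, -0.8]
width: 0.0004
sg 1 shift [ 0.014  0.002 -0.045] turn [-0.006  0.001 -0.001] [-0.5  0.1 -0.1]
sg -1 shift [ 0.014  0.002 -0.045] turn [ 2.088e+00 -2.000e-03 -2.000e-03] [ 1.795e+02 -2.000e-01 -1.000e-01]
now bin [0.1268 0.0139 0.1104] t 2.85 F [-0.  -0.1 -0.8] q [ 0.54  0.46 -0.59  1.59  0.27  1.17  0.29] w 0.00041122718282715707
```

```bash
python3 -m pendant '0.01 0 -0.03 0 0 0; 0.01 0.002 -0.045 0 0 0; 0.01 0.005 -0.053 0 0 0; 0.01 0.015 -0.06 0 0 0; 0.01 0.028 -0.069 0 0 0; 0.01 0.036 -0.077 0 0 0; 0.01 0.044 -0.087 0 0 0; 0.01 0.052 -0.097 0 0 0'; python3 - <<'E'
from h import *
plan(.0855,.032,.107)
E
```

```text
time: 3.65
ee_pos: [0.6139, -0.0698, 0.1068]
eef_rot: [0.392, 0.587, -0.392, 0.59]
ft_force: [6.1, -6.8, -2.0]
width: 0.0005
sg 1 shift [-0.001  0.017 -0.074] turn [-0.007  0.002 -0.002] [-0.6  0.2 -0.2]
sg -1 shift [-0.001  0.017 -0.074] turn [ 2.088 -0.003 -0.003] [179.4  -0.2  -0.2]
now bin [0.104  0.0274 0.1068] t 3.65 F [ 6.1 -6.8 -2. ] q [ 0.5   0.47 -0.6   1.6   0.28  1.16  0.24] w 0.0004635325562076613
```

```bash
python3 -m pendant '0 0.004 -0.008 0 0 0; 0 0.008 -0.016 0 0 0; 0 0.011 -0.024 0 0 0; 0 0.013 -0.032 0 0 0; 0 0.015 -0.04 0 0 0; 0 0.016 -0.048 0 0 0; 0 0.017 -0.056 0 0 0; 0 0.017 -0.06 0 0 0'; python3 - <<'E'
from h import *
plan(.0855,.032,.107)
c=cal("wrist"); im,d=vision.camera("wrist")
f=lambda P:tuple(int(v) for v in proj(c,[P])[0])
for p in((.07,.032),(.07,-.032)): cv2.drawMarker(im,f(w(*p,.122)),(0,0,255),0,10)
cv2.drawMarker(im,f(w(.07,0,.094)),(0,255,255),0,10)
cv2.imwrite("pics/w2.png",cv2.resize(im[0:260,100:420],None,fx=2.3,fy=2.3))
E
```

```text
time: 4.45
ee_pos: [0.6113, -0.0525, 0.1068]
eef_rot: [0.392, 0.588, -0.391, 0.589]
ft_force: [3.6, -2.4, 0.8]
width: 0.0006
sg 1 shift [-0.001  0.    -0.006] turn [-0.006  0.    -0.001] [-0.5  0.  -0.1]
sg -1 shift [-0.001  0.    -0.006] turn [ 2.089e+00 -2.000e-03 -1.000e-03] [179.5  -0.2  -0. ]
now bin [0.0871 0.0319 0.1068] t 4.45 F [ 3.6 -2.4  0.8] q [ 0.48  0.46 -0.6   1.61  0.28  1.16  0.21] w 0.0005831385891709448
```

View pics/w2.png

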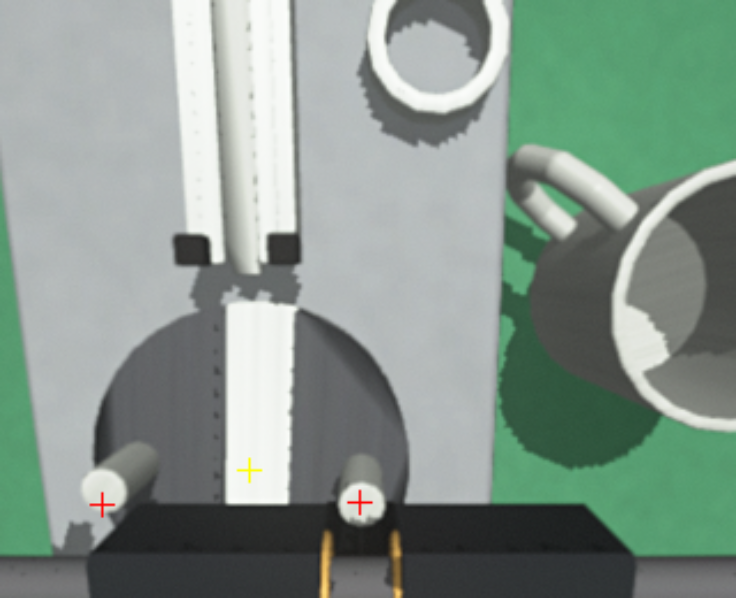

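The slot is nearly in line: the studs are at (103,488) and (361,502), within a few mm of the marks and perhaps 0.05 rad short. I'll nudge 1.5 mm further, back off, lift, and measure the angle from the slot's pixels.

```bash
python3 -m pendant '0 0 -0.004 0 0 0; 0 0 -0.008 0 0 0; 0 0 -0.008 0 0 0; 0 0 0.02 0 0 0; 0 0 0.05 0 0 0; -0.2 0 0.1 0 0 0; -0.35 0 0.2 0 0 0; -0.35 0 0.2 0 0 0'; python3 - <<'E'
from h import *
c=cal("top"); im,d=vision.camera("top"); P=cloud(c,d); z=P[...,2]
def meas(c,im,d,tag):
    P=cloud(c,d); z=P[...,2]; B=np.stack([(P[...,:2]-C)@L,(P[...,:2]-C)@N],-1)
    rho=np.hypot(B[...,0]-.07,B[...,1])
    m=((rho<.043)&(z>.108)&(z<.13)).astype(np.uint8); n,l,s,cc=cv2.connectedComponentsWithStats(m)
    st=[(s[i,4],B[l==i].mean(0)) for i in range(1,n) if s[i,4]>5]
    print(tag,[(a,np.round(b,4)) for a,b in st])
    g=cv2.cvtColor(im,cv2.COLOR_BGR2GRAY); m=((rho<.04)&(z<.105)&(g>170)).astype(np.uint8)
    cn=max(cv2.findContours(m,0,2)[0],key=cv2.contourArea)
    W=onz(c,cn.reshape(-1,2),.075)[:,:2]-C; rc=cv2.minAreaRect((np.c_[W@L,W@N]*1000).astype(np.float32)); print("slot",rc)
meas(c,im,d,"top")
c=cal("wrist"); im,d=vision.camera("wrist"); meas(c,im,d,"wrist"); cv2.imwrite("pics/w3.png",im)
plan(-.165,0,.18)
E
```

```text
time: 5.3
ee_pos: [0.6324, -0.1037, 0.1992]
eef_rot: [0.394, 0.585, -0.392, 0.59]
ft_force: [0.2, -1.1, -0.7]
width: 0.0003
top [(np.int32(16), array([0.0698, 0.0317])), (np.int32(14), array([ 0.07 , -0.032]))]
slot ((68.56044006347656, 0.25521087646484375), (76.30818176269531, 18.64035415649414), 0.19145695865154266)
wrist [(np.int32(160), array([0.0686, 0.0318])), (np.int32(195), array([ 0.0688, -0.0309]))]
slot ((69.8955078125, -0.8185939788818359), (79.71475982666016, 21.357999801635742), 0.22137095034122467)
sg 1 shift [ 0.056 -0.133 -1.212] turn [-0.007  0.    -0.   ] [-0.6  0.  -0. ]
sg -1 shift [ 0.056 -0.133 -1.212] turn [ 2.087 -0.    -0.   ] [179.4  -0.   -0. ]
now bin [0.1382 0.03   0.1941] t 5.4 F [-0.3 -0.1 -1.6] q [ 0.53  0.44 -0.6   1.44  0.25  1.34  0.32] w 0.00024254967680716952
```

The disc is lined up to within 0.005 rad in both views. Next I'll go over to behind the bolt's tab.

```bash
python3 -m pendant '0 -0.02 -0.12 0 0 0; 0 -0.04 -0.28 0 0 0; 0 -0.06 -0.44 0 0 0; 0 -0.08 -0.6 0 0 0; 0 -0.1 -0.76 0 0 0; 0 -0.12 -0.88 0 0 0; 0 -0.133 -0.96 -0.007 0 0; 0 -0.133 -1 -0.007 0 0'; python3 -m pendant '0 0 -0.12 0 0 0; 0 0 -0.22 0 0 0; 0 0 -0.235 0 0 0; 0 0 -0.235 0 0 0'; python3 - <<'E'
from h import *
plan(-.168,0,.107)
c=cal("top"); im,d=vision.camera("top")
c=cal("wrist"); im,d=vision.camera("wrist")
P=cloud(c,d); B=np.stack([(P[...,:2]-C)@L,(P[...,:2]-C)@N],-1); z=P[...,2]
m=(z>.112)&(z<.13)&(abs(B[...,1])<.03)&(B[...,0]<-.1)&(B[...,0]>-.17); print("tab",m.sum(),np.round(np.percentile(B[m],[2,50,98],axis=0),4) if m.sum() else None)
f=lambda Q:tuple(int(v) for v in proj(c,[Q])[0])
cv2.drawMarker(im,f(w(-.135,0,.123)),(0,0,255),0,10)
s=r.read_state(); cv2.drawMarker(im,f(s["ee_pos"]),(255,0,0),0,10)
cv2.imwrite("pics/w4.png",im)
E
```

```text
time: 6.2
ee_pos: [0.5008, 0.1199, 0.1931]
eef_rot: [0.387, 0.592, -0.388, 0.591]
ft_force: [0.1, -0.6, -0.5]
width: 0.0007
time: 6.6
ee_pos: [0.4792, 0.1721, 0.1934]
eef_rot: [0.388, 0.591, -0.389, 0.591]
ft_force: [0.5, -0.8, -0.9]
width: 0.0005
sg 1 shift [0.346 0.003 0.014] turn [0.001 0.    0.   ] [0.1 0.  0. ]
sg -1 shift [0.346 0.003 0.014] turn [-2.093e+00 -1.000e-03  0.000e+00] [-1.799e+02 -1.000e-01  0.000e+00]
now bin [-0.1715 -0.0008  0.1934] t 6.6 F [ 0.5 -0.8 -0.9] q [ 0.3   0.17 -0.8   1.77  0.13  1.26 -0.12] w 0.0004563144179996841
tab 0 None
```

View pics/w4.png

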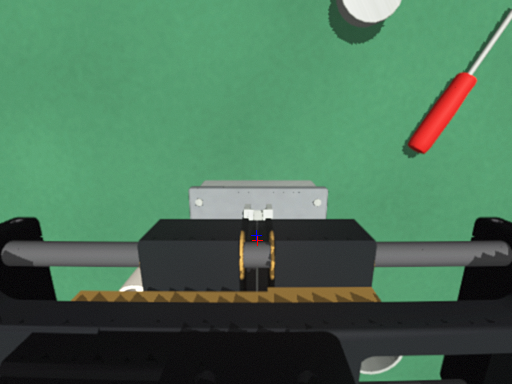

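```bash
python3 - <<'E'
from h import *
c=cal("wrist"); im,d=vision.camera("wrist"); P=cloud(c,d)
for v in range(188,240,4):
    print(v,[(*inbin(P[v,u]),int(im[v,u].mean())) for u in (246,258,269)])
im0=cv2.imread("pics/top0.png"); d0=np.load("pics/top0.npy"); c0=cal("top"); P0=cloud(c0,d0)
B=np.stack([(P0[...,:2]-C)@L,(P0[...,:2]-C)@N],-1); m=(B[...,0]<-.105)&(B[...,0]>-.17)&(abs(B[...,1])<.025)&(P0[...,2]>.08)
print(np.round(np.c_[B[m],P0[m][:,2]]*1000).astype(int)[np.argsort(B[m][:,0])].tolist())
E
```

```text
188 [(np.float64(-0.1706), np.float64(-0.0126), np.float64(0.0674), 155), (np.float64(-0.1706), np.float64(0.0004), np.float64(0.0675), 136), (np.float64(-0.1706), np.float64(0.0122), np.float64(0.0677), 144)]
192 [(np.float64(-0.1667), np.float64(-0.0125), np.float64(0.0697), 179), (np.float64(-0.1668), np.float64(0.0004), np.float64(0.0701), 178), (np.float64(-0.1664), np.float64(0.0123), np.float64(0.0684), 181)]
196 [(np.float64(-0.1624), np.float64(-0.0125), np.float64(0.0702), 177), (np.float64(-0.1624), np.float64(0.0004), np.float64(0.0704), 181), (np.float64(-0.1621), np.float64(0.0123), np.float64(0.0692), 180)]
200 [(np.float64(-0.1579), np.float64(-0.0126), np.float64(0.0703), 179), (np.float64(-0.1577), np.float64(0.0004), np.float64(0.0694), 183), (np.float64(-0.1579), np.float64(0.0123), np.float64(0.0703), 181)]
204 [(np.float64(-0.1541), np.float64(-0.0125), np.float64(0.0726), 159), (np.float64(-0.1536), np.float64(0.0004), np.float64(0.0709), 177), (np.float64(-0.1541), np.float64(0.0122), np.float64(0.0725), 160)]
208 [(np.float64(-0.154), np.float64(-0.012), np.f
[... 3690 characters left out ...]
4], [-117, 11, 91], [-117, 4, 88], [-117, -12, 92], [-116, 13, 91], [-116, -9, 92], [-116, 0, 87], [-116, 7, 90], [-115, -13, 88], [-115, -7, 93], [-114, 9, 94], [-114, 3, 92], [-114, -4, 90], [-114, -10, 89], [-114, 12, 91], [-113, 6, 89], [-113, -1, 90], [-113, -14, 85], [-113, 15, 89], [-112, -8, 93], [-112, 2, 89], [-112, 8, 93], [-112, -5, 89], [-111, 11, 91], [-111, -12, 91], [-111, 5, 88], [-111, -2, 85], [-110, 13, 92], [-110, -9, 92], [-109, 7, 90], [-109, 1, 87], [-109, 10, 88], [-108, 4, 85], [-108, -13, 89], [-108, -7, 96], [-108, -3, 86], [-107, 12, 91], [-107, -10, 91], [-106, 15, 88], [-106, 5, 96], [-106, -1, 92], [-106, -7, 89], [-105, -14, 92], [-105, 8, 93], [-105, 2, 89]]
```

The tab's back face is at bin x = -0.139, with its top at z 0.123; the white parts in the picture are the rails' ends. I'll lower behind it, then push.

```bash
python3 -m pendant '0.12 0 0 0 0 0; 0.24 0 0 0 0 0; 0.3 0.003 0 0 0 0; 0.334 0.003 0 0 0 0; 0.334 0.003 0 0 0 0; 0.334 0.003 0 0 0 0'; python3 -m pendant '0 0 0.04 0 0 0; 0 0 0.08 0 0 0; 0 0 0.11 0 0 0; 0 0 0.14 0 0 0; 0 0 0.17 0 0 0; 0 0 0.2 0 0 0; 0 0 0.2 0 0 0'; python3 - <<'E'
from h import *
plan(-.0115,0,.108)
E
```

```text
time: 7.35
ee_pos: [0.4803, 0.1729, 0.1112]
eef_rot: [0.389, 0.591, -0.388, 0.591]
ft_force: [0.2, 0.5, -0.1]
width: 0.0007
time: 8.05
ee_pos: [0.5, 0.1254, 0.1101]
eef_rot: [0.389, 0.59, -0.389, 0.591]
ft_force: [-0.5, -0.3, 0.4]
width: 0.0004
sg 1 shift [0.009 0.001 0.435] turn [-0.  0.  0.] [-0.  0.  0.]
sg -1 shift [0.009 0.001 0.435] turn [ 2.094e+00  0.000e+00 -1.000e-03] [ 1.8e+02  0.0e+00 -1.0e-01]
now bin [-1.203e-01 -1.000e-04  1.101e-01] t 8.05 F [-0.5 -0.3  0.4] q [ 0.33  0.27 -0.75  1.85  0.21  1.1  -0.09] w 0.0003720713595355261
```

```bash
cat >> h.py <<'E'
def tabpos():
    c=cal("top"); im,d=vision.camera("top"); P=cloud(c,d); z=P[...,2]
    B=np.stack([(P[...,:2]-C)@L,(P[...,:2]-C)@N],-1)
    m=(z>.118)&(z<.13)&(abs(B[...,1])<.016)&(abs(B[...,0]+.07)<.1)
    print("tab",m.sum(),np.round(np.percentile(B[m][:,0],[2,50,98]),4) if m.any() else None)
    x=P[(abs(B[...,1])<.006)&(z>.077)&(z<.1)&(B[...,0]>.13)]
    return im,B,P
E
python3 - <<'E'
from h import *
im,B,P=tabpos(); plan(-.0115,0,.108)
cv2.imwrite("pics/t5.png",cv2.resize(im[135:250,170:315],None,fx=5.5,fy=5.5,interpolation=cv2.INTER_CUBIC))
E
```

```text
tab 0 None
sg 1 shift [0.008 0.001 0.438] turn [0. 0. 0.] [0. 0. 0.]
sg -1 shift [0.008 0.001 0.438] turn [-2.094e+00 -1.000e-03  1.000e-03] [-1.8e+02 -1.0e-01  1.0e-01]
now bin [-0.1209 -0.0003  0.11  ] t 8.1 F [-0.6  0.1 -0.3] q [ 0.33  0.27 -0.75  1.85  0.21  1.1  -0.09] w 0.00022444313496451928
```

View pics/t5.png

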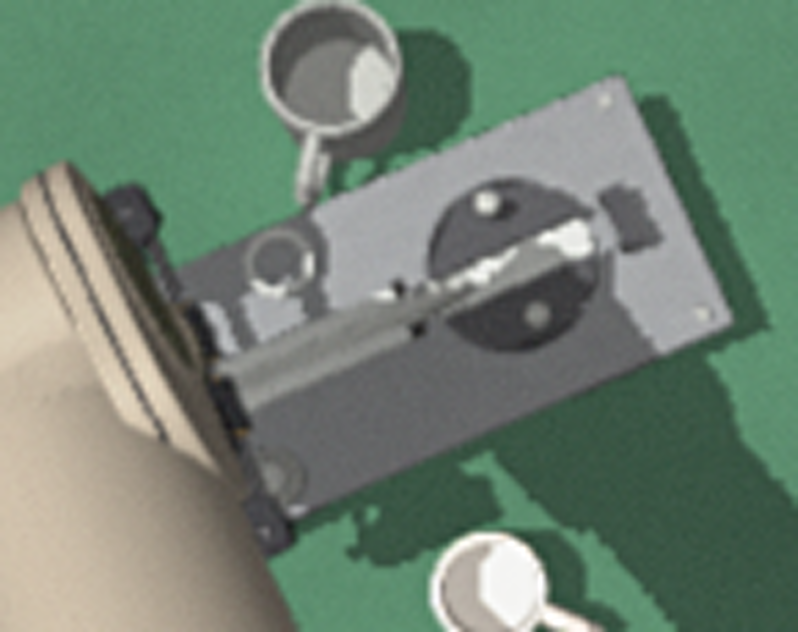

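The gripper hides the tab, but the bolt's end shows inside the disc's slot, at about (450,290), and the slot is straight. Neither the ring nor the shaker has moved. I'll carry on pushing.

```bash
python3 -m pendant '0.004 0 0.03 0 0 0; 0.004 0 0.06 0 0 0; 0.004 0 0.09 0 0 0; 0.004 0 0.12 0 0 0; 0.004 0 0.15 0 0 0; 0.004 0 0.18 0 0 0; 0.004 0 0.21 0 0 0; 0.004 0 0.24 0 0 0'; python3 - <<'E'
from h import *
plan(-.0115,0,.108)
E
```

```text
time: 8.9
ee_pos: [0.5233, 0.0711, 0.1092]
eef_rot: [0.388, 0.591, -0.389, 0.591]
ft_force: [-1.6, 2.2, -0.5]
width: 0.0002
sg 1 shift [0.005 0.    0.199] turn [0.001 0.    0.   ] [0.1 0.  0. ]
sg -1 shift [0.005 0.    0.199] turn [-2.093e+00 -1.000e-03  0.000e+00] [-179.9   -0.     0. ]
now bin [-6.120e-02 -1.000e-04  1.092e-01] t 8.9 F [-1.6  2.2 -0.5] q [ 0.4   0.3  -0.71  1.82  0.22  1.1   0.02] w 0.00018418714111233275
```

```bash
python3 -m pendant '0 0 0.025 0 0 0; 0 0 0.05 0 0 0; 0 0 0.075 0 0 0; 0 0 0.1 0 0 0; 0 0 0.125 0 0 0; 0 0 0.145 0 0 0; 0 0 0.16 0 0 0; 0 0 0.17 0 0 0'; python3 - <<'E'
from h import *
plan(-.0115,0,.108)
E
```

```text
time: 9.7
ee_pos: [0.5402, 0.0324, 0.1092]
eef_rot: [0.389, 0.591, -0.389, 0.591]
ft_force: [-2.9, 1.4, -0.5]
width: 0.0006
sg 1 shift [ 0.005 -0.001  0.03 ] turn [0.001 0.    0.   ] [0.1 0.  0. ]
sg -1 shift [ 0.005 -0.001  0.03 ] turn [-2.094 -0.     0.   ] [-179.9   -0.     0. ]
now bin [-1.900e-02  1.000e-04  1.092e-01] t 9.7 F [-2.9  1.4 -0.5] q [ 0.45  0.32 -0.69  1.79  0.23  1.11  0.09] w 0.0006006354945699045
```

```bash
q(){ python3 -c "
from h import *
s=r.read_state();print(inbin(s['ee_pos']),round(float(s['ft_force'][:2]@L),2),s['time'])"; }
python3 -m pendant '0 0 0.006 0 0 0; 0 0 0.012 0 0 0; 0 0 0.018 0 0 0; 0 0 0.022 0 0 0' >/dev/null; q
python3 -m pendant '0 0 0.002 0 0 0; 0 0 0.004 0 0 0' >/dev/null; q
python3 -m pendant '0 0 0.002 0 0 0; 0 0 0.004 0 0 0' >/dev/null; q
```

```text
[-0.0139  0.0002  0.1093] -1.94 10.1
[-0.0131  0.0002  0.1093] -3.28 10.3
[-0.0124  0.0002  0.1093] -4.75 10.5
```

```bash
q(){ python3 -c "
from h import *
s=r.read_state();print(inbin(s['ee_pos']),round(float(s['ft_force'][:2]@L),2),s['time'])"; }
python3 -m pendant '0 0 0.002 0 0 0; 0 0 0.004 0 0 0' >/dev/null; q
python3 -m pendant '0 0 0.002 0 0 0; 0 0 0.004 0 0 0' >/dev/null; q
```

```text
[-0.0117  0.0002  0.1092] -5.42 10.7
[-0.0111  0.0002  0.1093] -7.32 10.9
```

The force climbs by about 2 N per mm, so the tab is on the rubber pads and about 2 mm in. I'll back off, lift clear and check.

```bash
python3 -m pendant '0 0 -0.02 0 0 0; 0 0 -0.06 0 0 0; 0 0 -0.1 0 0 0; -0.15 0 -0.15 0 0 0; -0.35 0 -0.3 0 0 0; -0.45 0 -0.5 0 0 0; -0.5 0 -0.7 0 0 0; -0.5 0 -0.8 0 0 0'; python3 -m pendant '0 0 -0.15 0 0 0; 0 0 -0.3 0 0 0; 0 0 -0.4 0 0 0; 0 0 -0.4 0 0 0; 0 0 -0.4 0 0 0'; python3 - <<'E'
from h import *
im,B,P=tabpos(); z=P[...,2]
rho=np.hypot(B[...,0]-.07,B[...,1]); m=((rho<.043)&(z>.108)&(z<.13)).astype(np.uint8)
n,l,s,cc=cv2.connectedComponentsWithStats(m); print([np.round(B[l==i].mean(0),4) for i in range(1,n) if s[i,4]>4])
f=lambda p:tuple(int(x) for x in ((np.array(p)+.5-[170,135])*5.5))
big=cv2.resize(im[135:250,170:315],None,fx=5.5,fy=5.5,interpolation=cv2.INTER_CUBIC)
cv2.drawMarker(big,f(proj(cal("top"),[w(.154,0,.082)])[0]),(0,0,255),1,10)
cv2.imwrite("pics/t6.png",big)
E
```

```text
time: 11.7
ee_pos: [0.464, 0.2106, 0.2367]
eef_rot: [0.389, 0.59, -0.387, 0.592]
ft_force: [0.4, 0.4, -0.8]
width: 0.0005
time: 12.2
ee_pos: [0.4246, 0.3, 0.2343]
eef_rot: [0.388, 0.591, -0.388, 0.591]
ft_force: [0.8, 0.4, -0.6]
width: 0.0004
tab 31 [-0.0007  0.0029  0.0067]
[array([0.0698, 0.0316]), array([ 0.0698, -0.0321])]
```

View pics/t6.png

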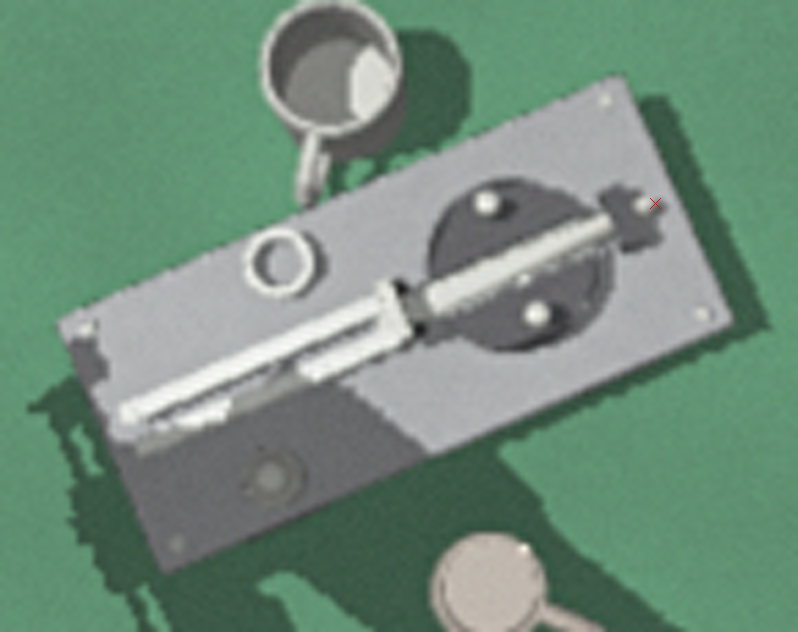

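The bolt lies through the slot and its end shows past the keeper at (645,203). The tab is on the pads at x = +2.9 mm (home is +2), and the ring, shaker, jug and cup are where they were. Handing in.

```bash
python3 -c "
from h import *
print(close_job())"
```

```text
the job is handed in; nothing more can be done
None
```

The lid is bolted: I turned the disc until its slot lined up, then pushed the bolt fully home. I handed the job in at about 12.3 s of robot time. `close_job` gives no verdict, so this rests on my own checks.

- **Disc:** I pushed the keeper-side stud with the shut fingertips, turning the disc counter-clockwise from about 2.04 to 3.14 rad. Before the bolt went in, both cameras showed the slot in line to within about 0.005 rad, and the studs still measured at right angles to the bolt at the end.
- **Bolt:** I pushed the tab along the bin's +x at about 3 N. I stopped at 7.3 N, when the force was rising at about 2 N per mm on the rubber pads.
- **Last check, arm clear:** The tab centre was at +2.9 mm, against +2 mm for fully home. That puts the bolt about 1 mm past home, within the 2 mm camera calibration. The pointed end shows beyond the keeper, and the ring, shaker, jug and cup look unmoved.
- **What disagreed:** A wrist view partway through the turn suggested the disc was about 0.05 rad short, so I nudged it a little further. Pushing the stud read about 9 N at one point, against the 2.5 N given, and eased to about 4 N by the end. Partway through the bolt push, the gripper hid the tab from the top camera, so I judged progress from the visible end and the force.

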